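# Ease the spring clip off the grinder's drive shaft

## Task

The hand grinder is due for a clean: pick up the green wedge from the bamboo tray, set its flat foot on the bare drive shaft so that it presses lightly, then slide it along the shaft under the clip's springy tongue, so that the tongue lifts out of its groove and the clip is eased off the shaft's end into the catch tray below. Then stand the wedge back on the bamboo tray and let go. Touch the clip only with the wedge, press and push gently (under 15 N), do not bump the stand, and leave the mug, dripper and canister alone.

Things in the scene. Friction and masses are not known exactly. Their poses are not given: they have to be found in the camera images.
- stand: Fixed dark wooden stand, 335 x 100 mm, with a steel hand grinder lying in it. Origin at the base's underside, below the groove of the drive shaft; x runs along the shaft to its free end, z up. The base stands 7 to 12 mm out of the counter. The grinder fills x=-235 to -95 mm, up to z=74. Below the shaft is a walled catch tray: inside x=-30 to 95, y=-45 to 45, floor z=12, rim z=30.
- shaft_top (a point): Point on the drive shaft's flat top over the middle of its groove (stand x=0, y=0, z=55 mm); axes as the stand's. The shaft is a level polished square bar, 14 mm wide and high, from the grinder's face at x=-95 mm to its free end at x=+33. The groove crosses its top from x=-3 to +3, 3.5 mm deep.
- catch_floor (a point): Middle of the catch tray's inner floor (stand x=32.5, y=0, z=12 mm); axes as the stand's.
- clip_mid (a point): Middle of the loose brass spring clip on the shaft (50 x 20 x 22 mm, about 40 g); axes as the stand's at the start, when it is 21.5 mm out from the groove and 6 mm below the shaft's top. Its sleeve hugs the shaft from 8.5 mm inward to 8.5 mm outward of this point, its floor from 21.5 mm inward. Once its tongue is lifted it slides outward with a few newtons and drops off the end after about 35 mm.
- tongue_lip (a point): Lower edge of the inner lip of the clip's copper tongue: at the start 20 mm inward (-x) of the groove, 4 mm over the shaft's top. The tongue, 12 mm wide, slopes down from the lip over 8 mm, then runs 0.5 mm over the shaft to its hinge 48 mm outward of the lip. A ridge under it, 20 mm outward of the lip, dips 2.5 mm into the groove and stops the clip sliding off.
- tongue (a joint): Opening angle of the clip's tongue, rad: 0 shut, grows as it lifts; its ridge is out of the groove at about 0.08. Sprung shut: about 3 N near the lip begins to lift it, about 8 N at 0.12 rad.
- wedge_mid (a point): Middle of the green wedge's grip block, 25 mm above its flat foot; x towards the thin tip, z up. Block: x=-12 to 12 mm, 16 wide in y (grasp across y), 50 tall. In front a shoulder block x=12 to 22, 20 tall, then a blade 12 wide sloping from 9 mm high at x=22 to 2.5 at the tip, x=42. Foot flat from x=-12 to 39; the tip's underside is 0.5 mm higher. About 70 g; starts standing on the tray.
- tray: Bamboo tray, fixed, 300 mm (x) by 340 mm (y), origin at the centre of its underside; floor 8 mm above the counter, rim 10 mm wide and 16 mm high. The mug and the dripper stand in its -y half.
- mug: Speckled stoneware mug, 80 mm across, 90 mm tall, loose; leave alone. Origin at the centre of its underside.
- dripper: White ceramic dripper, 112 mm across at the rim, 85 mm tall, loose; leave alone. Origin at the centre of its underside.
- canister: Steel canister with dark screw lid, 94 mm across, 117 mm tall, loose; leave alone. Origin at the centre of its underside.
Not all that is in view belongs to the job. There is more than one size of the part that bears wedge_mid; the job needs the largest.

How it is judged:
By the outcome, as a careful person would: the job done as asked, in the order asked, and still so for the second after the job is handed in, with the robot touching nothing.
It also fails if it takes over 72 s, if anything falls off the work surface, if the arm or the gripper's body presses on something with over 40 N, if the wrist force passes 120 N, or if a joint passes its speed limit or range.

## Robot

A 6-joint arm with a two-finger parallel gripper is mounted at the origin on the work surface. World frame = base frame: x ahead of the robot, y to its left, z up, the work surface at z = 0. Lengths are in m, angles in rad, forces in N, time in s.
With the tool pointing down it reaches from about 0.35 to 0.975 m from the base axis. Payload 4.9 kg.
Tool frame: the origin (TCP) lies midway between the tips of the shut fingers; the grasp point (between the pads) lies 19 mm behind it; z points along the fingers, y is the direction in which the jaws open and shut (so a half turn about z gives the same grasp; the last joint's range is limited). The gripper opens to 85 mm and grips with 20 to 120 N. Pads are 22 mm wide; open, the fingers measure 114 mm over their backs; the gripper's body (76 mm by 85 mm) begins 54 mm behind the grasp point. The pads swing forward as they close: fully open they stand 13 mm farther back than shut.
Start: joints at [1.109, 0.053, 1.613, -0, 1.476, -0.119], TCP at [0.21, 0.589, 0.231] pointing down, gripper open.
Joint ranges: [-3.01, 3.01], [-1.01, 2.22], [0.06, 2.58], [-1.02, 4.17], [0.09, 2.62], [-3.14, 3.14]. Speed limits (rad/s): [2.57, 2.57, 3.14, 3.14, 3.14, 3.14].

## Interface

Orientations are given as a unit quaternion [w, x, y, z].
In Python, from plant import state, grab_frame, camera_params, job_done, boxes_of gives the robot as it stands.
- The arm moves only by the tool step_arm, never from a script. Its argument "steps" is a list of rows, each a list of 4 numbers: the shift along the tool's x, y, z in mm, then the turn about the tool's z in degrees. A call has 1 to 8 rows; each row shifts and turns the pose as measured when the row begins, along the tool's axes as they then stand; what a row does not reach is not made up. A row lasts 1/10 s, in which the tool goes at most 50 mm and 8.59 degrees, less where a joint would pass 70% of its speed; a pose out of reach is approached as far as the arm can. A call is refused whole if a number of a shift passes 50 or a number of a turn 8.59, either way. A call with a gripper value outside its range is refused whole. "claw" is the opening in per cent of the stroke, from 0 (shut) to 100 (fully open), set as the call begins (left out, the last holds). The fingers move at their own pace and stop on an object; the grip force is fixed at half the most. Time passes only in rows, so rows that do not move let the fingers close. It gives the time, the measured TCP pose, the force and the opening at its end, in the units of the state.
- state(): the state, without advancing time (a new reading comes with each control period).
- grab_frame(name): name is "scene" or "top" or "wrist"; returns (picture, depth): 400x640x3 uint8, red, green, blue; 400x640 float32, m along the optical axis (not along the pixel's ray), 0 where there is no reading.
- camera_params(name): a dict with "mtx" (3x3 intrinsics, pixels), "extrinsics" (4x4, takes a point from camera to world coordinates); the wrist camera has in their place "T_tool_cam" (4x4, takes a point from camera to tool coordinates, whose origin is the TCP and whose axes are the flange's). Camera axes: x right, y down, z forward; pixel columns grow to the right and rows downward; lengths in m; the calibration is good to about 2 mm. A picture is of the moment at which its call begins: read the wrist's pose just before it. camera_params takes no time and is no camera call.
- job_done(): hands the job in, once; it reports no verdict.
Trained networks look in the newest picture that a camera, given by its name, has taken for a name from the list of things; names that differ only in an ending like _2 or _b are one class to them, and where a whole thing is asked for, a point or a joint stands for the part that bears it (a point fixed in the world has none). Each returns a list of dicts, best first, with "p" (0 to 1); they miss things now and then, are a little off and sometimes report something else, mostly with a low value. They report only what shows in the picture. A call takes as long as a camera call. They do not tell look-alikes from the thing itself.
- boxes_of(camera, label): "box" ([left, top, width, height] in pixels, round what is visible of it).
The state is a dict: "time": time; "joint_pos": joint angles; "joint_vel": joint speeds; "joint_efforts": joint torques, N m; "tool_pos": TCP position; "tool_rot": TCP orientation; "contact_force": force on the tool from outside, world axes, zero at the start; "ft_torque": the same for the moment, N m; "gripper_width": opening from 0.0 (shut) to 1.0 (fully open).
Only numpy, scipy, OpenCV 4.12 (cv2) and the standard library are available. Lean on these libraries where they do the work, as an engineer would, in place of code of your own. Each camera call takes 0.05 s, during which the arm holds its last target. There are 200 camera calls.

## Working session

There is one attempt and no reset: what is moved stays moved. The work goes in short steps, Python scripts to look and compute and a tool call to move; the robot and the scene stay as the last step left them, time stands still between calls to the robot, and variables do not carry over. Pictures are saved under pics/ and viewed, about 8 in all and at most 12, crops included, and the job is handed in when it is done.

Besides the shell and the picture viewer there is one more tool, called as name([rows], argument=value, ...), one row to a line, values as JSON. step_arm: Moves the arm, as the interface text tells. Its arguments: {"type":"object","properties":{"steps":{"type":"array"},"claw":{"type":"number"}},"required":["steps"]}

```bash
mkdir -p pics
cat > h.py <<'E'
import numpy as np, cv2
from plant import *
from scipy.spatial.transform import Rotation as R
def Tcam(name):
    c=camera_params(name); K=np.array(c["mtx"])
    if name!="wrist": return K,np.array(c["extrinsics"])
    s=state(); T=np.eye(4); q=s["tool_rot"]; T[:3,:3]=R.from_quat([q[1],q[2],q[3],q[0]]).as_matrix(); T[:3,3]=s["tool_pos"]
    return K,T@np.array(c["T_tool_cam"])
def grab(name):
    K,T=Tcam(name); im,d=grab_frame(name); return im,d,K,T
def cloud(d,K,T):
    v,u=np.mgrid[:d.shape[0],:d.shape[1]]
    P=np.stack([(u-K[0,2])*d/K[0,0],(v-K[1,2])*d/K[1,1],d],-1)@T[:3,:3].T+T[:3,3]
    P[d==0]=np.nan; return P
def save(im,n): cv2.imwrite("pics/"+n+".png",cv2.cvtColor(im,cv2.COLOR_RGB2BGR))
E
python3 - <<'E'
from h import *
for n in ["scene","top"]:
    im,d,K,T=grab(n); save(im,n+"0"); P=cloud(d,K,T); np.savez(n+"0.npz",im=im,d=d,K=K,T=T)
    print(n,K[0,0],T[:3,3].round(3),T[:3,2].round(2))
    for l in ["wedge_mid","stand","clip_mid","tongue","tray","mug","dripper","canister"]:
        for b in boxes_of(n,l)[:4]:
            x,y,w,h=b["box"]; c=P[int(y+h/2),int(x+w/2)]
            print(l,round(b["p"],2),np.round(b["box"]),c.round(3))
print(state())
E
```

```text
scene 468.10206933586676 [1.089 0.291 0.908] [-0.52 -0.32 -0.79]
wedge_mid 0.71 [277. 170.  16.  17.] [ 0.529 -0.152  0.048]
wedge_mid 0.54 [299. 240.  14.  14.] [ 0.659 -0.01   0.037]
stand 0.59 [345. 191. 160.  95.] [0.49  0.197 0.008]
clip_mid 0.54 [380. 208.  24.  13.] [0.499 0.116 0.054]
tongue 0.43 [383. 212.  20.   9.] [0.5   0.12  0.051]
tray 0.84 [154. 126. 179. 131.] [ 0.589 -0.235  0.007]
mug 0.96 [211. 117.  36.  43.] [ 0.521 -0.316  0.093]
mug 0.19 [342. 194. 159.  88.] [0.49  0.193 0.004]
canister 0.67 [388. 294.  60.  69.] [0.74  0.27  0.118]
canister 0.25 [378. 207.  25.  11.] [0.494 0.109 0.052]
top 447.6270298979143 [ 0.395 -0.049  1.019] [ 0.16 -0.01 -0.99]
wedge_mid 0.55 [351. 211.  24.  14.] [ 0.513 -0.156  0.06 ]
wedge_mid 0.52 [356. 289.  17.  11.] [ 0.348 -0.16   0.019]
stand 0.96 [124. 201. 158.  54.] [0.484 0.189 0.052]
clip_mid 0.69 [227. 220.  24.  11.] [0.492 0.112 0.054]
tongue 0.55 [125. 204. 158.  51.] [0.484 0.198 0.006]
tray 0.77 [328. 140. 155. 131.] [ 0.548 -0.257  0.011]
mug 0.91 [428. 198.  48.  51.] [ 0.509 -0.361  0.012]
dripper 0.85 [418. 138.  57.  50.] [ 0.647 -0.349  0.027]
canister 0.6 [143.  90.  56.  57.] [0.708 0.254 0.116]
{'time': 0.9, 'joint_pos': array([ 1.10901191e+00,  5.26867256e-02,  1.61287762e+00,  1.21969107e-05,
        1.47602784e+00, -1.19008105e-01]), 'joint_vel': array([-0.00020663,  0.00055364,  0.00123074,  0.00139013,  0.00097778,
       -0.00011037]), 'joint_efforts': array([-7.64476881e-04, -3.93695998e+01, -3.70459521e+01, -1.23798936e-04,
        6.01860320e-04, -2.52673163e-05]), 'tool_pos': array([0.21005829, 0.58862552, 0.2313252 ]), 'tool_rot': array([-5.74968989e-06,  1.70550901e-01,  9.85348867e-01,  1.96323715e-06]), 'contact_force': array([ 0.02525061,  0.34608539, -0.10418232]), 'ft_torque': array([0.00628863, 0.00332489, 0.01558074]), 'gripper_width': 0.9999280382585325}
```

Run:
```python
from h import *
a=np.load("top0.npz")["im"]; b=np.load("scene0.npz")["im"]
A=cv2.resize(a[80:320,100:500],(800,480),interpolation=cv2.INTER_CUBIC)
save(A,"topc")
B=cv2.resize(b[100:300,240:440],(600,600),interpolation=cv2.INTER_CUBIC); save(B,"scenec")
```

```text
(no output)
```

View pics/topc.png

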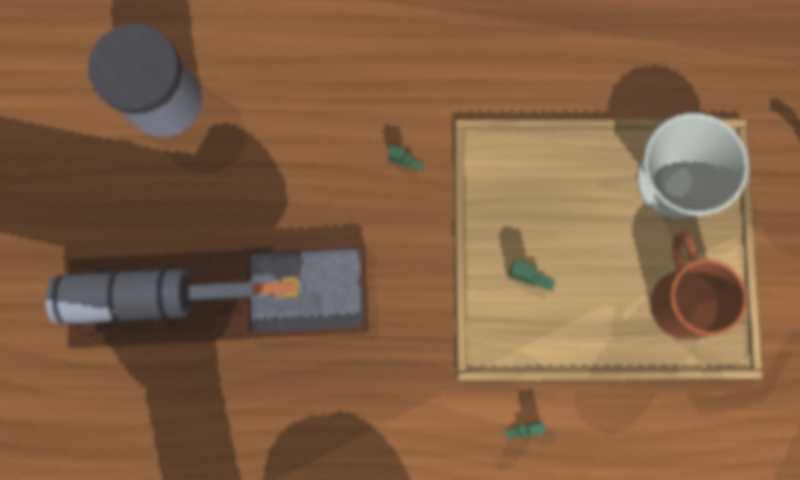

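View pics/scenec.png

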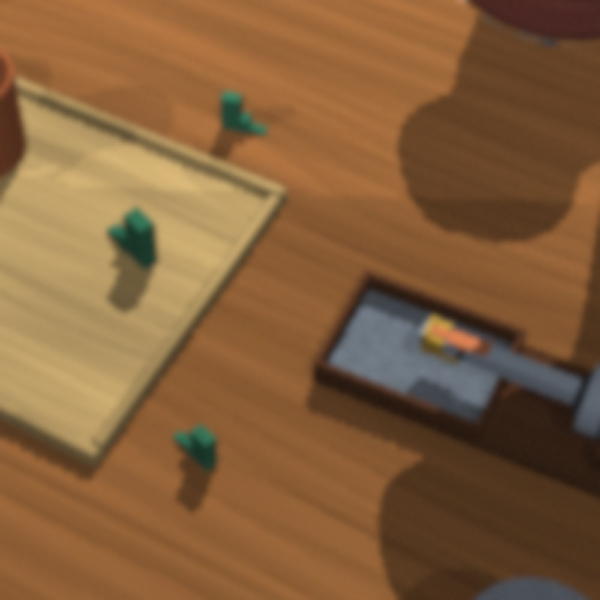

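Run:
```python
from h import *
print(np.array(camera_params("wrist")["T_tool_cam"]).round(3).tolist(), np.array(camera_params("wrist")["mtx"]).round(0).tolist())
for n in ["top","scene"]:
    z=np.load(n+"0.npz"); im=z["im"]; P=cloud(z["d"],z["K"],z["T"]); hsv=cv2.cvtColor(im,cv2.COLOR_RGB2HSV)
    g=((hsv[...,0]>60)&(hsv[...,0]<95)&(hsv[...,1]>110)).astype(np.uint8)
    k,L,S,C=cv2.connectedComponentsWithStats(g)
    for i in range(1,k):
        if S[i,4]<30: continue
        p=P[(L==i)]; p=p[~np.isnan(p[:,0])]; hi=p[p[:,2]>p[:,2].max()-.012]; lo=p[(p[:,2]<.03)]
        print(n,S[i],p.mean(0).round(3),"zmax",p[:,2].max().round(3),"hi",hi.mean(0).round(3),"ext",np.ptp(p[:,:2],axis=0).round(3))
    # shaft+clip
    m=(P[...,2]>.045)&(P[...,2]<.085)&(abs(P[...,0]-.49)<.05)&(P[...,1]>.08)&(P[...,1]<.2)
    q=P[m]; 
    for y0 in np.arange(.08,.2,.015):
        s=q[(q[:,1]>=y0)&(q[:,1]<y0+.015)]
        if len(s): print("  y",round(y0,3),len(s),"x",np.median(s[:,0]).round(4),"z",np.median(s[:,2]).round(4))
```

```text
[[0.0, -0.951, -0.308, 0.079], [1.0, 0.0, -0.0, 0.001], [0.001, -0.308, 0.951, -0.142], [0.0, 0.0, 0.0, 1.0]] [[280.0, 0.0, 322.0], [0.0, 280.0, 205.0], [0.0, 0.0, 1.0]]
  y 0.08 35 x 0.4964 z 0.0557
  y 0.095 59 x 0.4958 z 0.0539
  y 0.11 45 x 0.4938 z 0.0535
  y 0.125 51 x 0.4932 z 0.0545
  y 0.14 43 x 0.4932 z 0.0518
  y 0.155 47 x 0.491 z 0.0519
  y 0.17 46 x 0.4907 z 0.0519
  y 0.185 46 x 0.4902 z 0.0526
scene [315 132  10  11  56] [ 0.352 -0.164  0.022] zmax 0.038 hi [ 0.353 -0.167  0.034] ext [0.014 0.023]
scene [278 171  12  17 108] [ 0.525 -0.151  0.042] zmax 0.06 hi [ 0.524 -0.15   0.055] ext [0.024 0.045]
scene [300 243  11  12  67] [ 0.656 -0.012  0.028] zmax 0.039 hi [ 0.656 -0.01   0.034] ext [0.017 0.033]
  y 0.08 31 x 0.4994 z 0.0527
  y 0.095 57 x 0.4992 z 0.0518
  y 0.11 42 x 0.4983 z 0.0521
  y 0.125 50 x 0.4967 z 0.0521
  y 0.14 49 x 0.4948 z 0.05
  y 0.155 43 x 0.4933 z 0.0496
  y 0.17 48 x 0.4921 z 0.0504
  y 0.185 46 x 0.4913 z 0.0495
```

```bash
cat >> h.py <<'E'
def plan(p,yaw,n=None):
    s=state(); q=s["tool_rot"]; M=R.from_quat([q[1],q[2],q[3],q[0]]).as_matrix(); x=M[:,0]
    y0=np.degrees(np.arctan2(x[1],x[0])); t=(y0-yaw+180)%360-180; d=np.array(p)-s["tool_pos"]
    n=n or int(max(np.ceil(np.linalg.norm(d)/.045),np.ceil(abs(t)/8.4),1))
    print("t",s["time"],"tcp",np.round(s["tool_pos"],4),"yaw",y0.round(2),"tilt",M[:,2].round(3),"F",np.round(s["contact_force"],1),"dist",np.linalg.norm(d).round(4),"turn",t.round(1))
    for i in range(n):
        a=-np.radians(t/n)*i   # world yaw change so far
        Mi=R.from_euler("z",a).as_matrix()@M
        print(np.r_[(Mi.T@(d/n))*1000,t/n].round(1).tolist())
E
python3 - <<'E'
from h import *
plan([.495,.13,.19],93.5)
E
```

```text
t 0.9 tcp [0.2101 0.5886 0.2313] yaw 160.36 tilt [-0.  0. -1.] F [ 0.   0.3 -0.1] dist 0.5415 turn 66.9
[-32.5, -25.9, 3.2, 5.1]
[-34.7, -22.8, 3.2, 5.1]
[-36.6, -19.6, 3.2, 5.1]
[-38.2, -16.3, 3.2, 5.1]
[-39.5, -12.8, 3.2, 5.1]
[-40.5, -9.2, 3.2, 5.1]
[-41.2, -5.5, 3.2, 5.1]
[-41.5, -1.8, 3.2, 5.1]
[-41.5, 1.9, 3.2, 5.1]
[-41.2, 5.6, 3.2, 5.1]
[-40.5, 9.3, 3.2, 5.1]
[-39.5, 12.9, 3.2, 5.1]
[-38.2, 16.4, 3.2, 5.1]
```

step_arm([
  [-32, -26, 3, 5],
  [-35, -23, 3, 5],
  [-37, -20, 3, 5],
  [-38, -16, 3, 5],
  [-39, -13, 3, 5],
  [-40, -9, 3, 5],
  [-41, -5, 3, 5],
  [-41, -2, 3, 5],
], claw=100)

```text
time: 1.7
tool_pos: [0.3878, 0.3019, 0.2075]
tool_rot: [0.0, 0.505, 0.863, 0.003]
contact_force: [0.6, 0.2, 0.5]
gripper_width: 0.996
```

Run:
```python
from h import *
plan([.495,.13,.19],93.5)
```

```text
t 1.7 tcp [0.3878 0.3019 0.2075] yaw 119.33 tilt [ 0.003  0.004 -1.   ] F [0.6 0.2 0.5] dist 0.2033 turn 25.8
[-40.5, 1.8, 3.4, 5.2]
[-40.1, 5.5, 3.5, 5.2]
[-39.5, 9.1, 3.5, 5.2]
[-38.5, 12.6, 3.5, 5.2]
[-37.2, 16.0, 3.5, 5.2]
```

step_arm([
  [-40, 2, 3, 5],
  [-40, 5, 3, 5],
  [-40, 9, 3, 5],
  [-39, 13, 3, 5],
  [-37, 16, 3, 5],
  [-5, 2, 0, 1],
  [0, 0, 0, 0],
])

```text
time: 2.4
tool_pos: [0.5023, 0.1129, 0.193]
tool_rot: [0.001, 0.696, 0.718, 0.004]
contact_force: [-0.1, -0.1, 0.2]
gripper_width: 1.002
```

Run:
```python
from h import *
im,d,K,T=grab("wrist"); save(im,"w1"); np.savez("w1.npz",im=im,d=d,K=K,T=T); P=cloud(d,K,T)
for l in ["clip_mid","tongue_lip","shaft_top"]: print(l,[(round(b["p"],2),np.round(b["box"])) for b in boxes_of("wrist",l)[:2]])
plan([.495,.13,.19],93.5)
# shaft edges: per y bin, points at the top level
m=(P[...,2]>.044)&(P[...,2]<.06)&(abs(P[...,0]-.49)<.03)
q=P[m]; c=im[m]
for y0 in np.arange(.07,.21,.01):
    k=(q[:,1]>=y0)&(q[:,1]<y0+.01); s=q[k]
    if len(s)>5: print(round(y0,3),len(s),"x",np.percentile(s[:,0],[2,50,98]).round(4),"z",np.percentile(s[:,2],[5,50,95]).round(4),np.median(c[k],axis=0))
```

```text
clip_mid [(0.85, array([305., 168.,  20.,  46.]))]
tongue_lip []
shaft_top [(0.57, array([254.,   0., 104., 263.]))]
t 2.6 tcp [0.5015 0.1148 0.1931] yaw 92.01 tilt [ 0.008  0.005 -1.   ] F [0.2 0.3 0.3] dist 0.0168 turn -1.5
[15.4, -6.0, 3.1, -1.5]
0.08 12 x [0.4917 0.4974 0.5031] z [0.0495 0.0506 0.0509] [224.  205.5 181. ]
0.09 171 x [0.4871 0.4967 0.5063] z [0.0515 0.0537 0.0565] [237. 191.  96.]
0.1 169 x [0.4869 0.4965 0.506 ] z [0.0494 0.0526 0.0539] [238. 166. 108.]
0.11 119 x [0.4887 0.4952 0.5016] z [0.0498 0.0529 0.0541] [207. 134.  92.]
0.12 129 x [0.4876 0.4949 0.5013] z [0.0493 0.0527 0.0538] [162.  95.  64.]
0.13 124 x [0.4875 0.4938 0.501 ] z [0.0502 0.0539 0.0562] [146.   86.   59.5]
0.14 145 x [0.4863 0.4927 0.4997] z [0.0494 0.0507 0.0544] [131. 137. 147.]
0.15 141 x [0.4862 0.4932 0.4994] z [0.0494 0.0505 0.0516] [132. 137. 150.]
0.16 143 x [0.485  0.492  0.4983] z [0.0492 0.0506 0.0518] [133. 139. 151.]
0.17 141 x [0.4849 0.491  0.4978] z [0.0493 0.0505 0.0518] [134. 140. 152.]
0.18 161 x [0.4838 0.4907 0.4976] z [0.0494 0.0506 0.0517] [135. 142. 154.]
0.19 158 x [0.483  0.4896 0.4963] z [0.0493 0.0506 0.0517] [137. 144. 156.]
0.2 191 x [0.4775 0.4884 0.4961] z [0.0491 0.0508 0.0556] [137. 144. 157.]
```

View pics/w1.png

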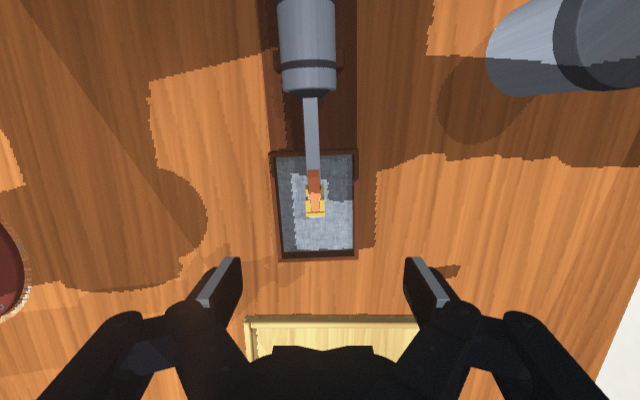

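Run:
```python
from h import *
z=np.load("w1.npz"); P=cloud(z["d"],z["K"],z["T"]); im=z["im"]
m=(P[...,2]>.047)&(P[...,2]<.053)&(abs(P[...,0]-.49)<.03)&(P[...,1]>.145)&(P[...,1]<.2)
q=P[m]; ys=np.arange(.145,.2,.005); c=[]
for y in ys:
    s=q[(q[:,1]>=y)&(q[:,1]<y+.005)]; c.append((s[:,0].min()+s[:,0].max())/2)
print(np.polyfit(ys+.0025-.12,c,1), np.median(q[:,2]))
# lip: profile colour along row direction at centre column
for v in range(96,222,3):
    u=round(311+ (v-97)*(5/115)); print(v,u,im[v,u],P[v,u].round(4))
plan([.522,-.15,.175],65)
```

```text
Traceback (most recent call last):
ValueError: zero-size array to reduction operation minimum which has no identity
```

Run:
```python
from h import *
z=np.load("w1.npz"); P=cloud(z["d"],z["K"],z["T"]); im=z["im"]
m=(P[...,2]>.047)&(P[...,2]<.053)&(abs(P[...,0]-.49)<.03)&(P[...,1]>.145)&(P[...,1]<.2)
q=P[m]; ys=np.arange(.145,.2,.001); X=[];Y=[]
for y in ys:
    s=q[(q[:,1]>=y)&(q[:,1]<y+.001)]
    if len(s)>5: X.append((s[:,0].min()+s[:,0].max())/2); Y.append(y+.0005-.12)
print(np.polyfit(Y,X,1), np.median(q[:,2]))
for v in range(162,222,2):
    u=round(311+ (v-97)*(5/115)); print(v,u,im[v,u],P[v,u].round(4))
plan([.522,-.15,.175],65)
```

```text
[-0.0658091   0.49478933] 0.050565172014489485
162 314 [131 138 149] [0.4945 0.1469 0.0507]
164 314 [131 138 147] [0.4945 0.1449 0.051 ]
166 314 [129 135 146] [0.4946 0.1429 0.0513]
168 314 [129 136 147] [0.4946 0.1405 0.0493]
170 314 [140  86  62] [0.4947 0.1395 0.0554]
172 314 [143  80  55] [0.4947 0.1372 0.0537]
174 314 [145  83  57] [0.4948 0.1351 0.0537]
176 314 [148  85  58] [0.4948 0.1329 0.0532]
178 315 [163  92  61] [0.4959 0.1308 0.0528]
180 315 [161  93  61] [0.496  0.129  0.0541]
182 315 [165  96  65] [0.496  0.1263 0.0519]
184 315 [162  92  60] [0.496  0.1243 0.0522]
186 315 [164  94  66] [0.4961 0.1223 0.0528]
188 315 [161  94  63] [0.4961 0.1203 0.0531]
190 315 [162  95  65] [0.4962 0.118  0.0527]
192 315 [164  95  64] [0.4963 0.1161 0.0536]
194 315 [246 166 110] [0.4963 0.1137 0.0528]
196 315 [245 164 109] [0.4963 0.1116 0.053 ]
198 315 [245 163 109] [0.4964 0.1094 0.0529]
200 315 [246 165 111] [0.4965 0.1075 0.054 ]
202 316 [244 163 107] [0.4976 0.1048 0.0523]
204 316 [245 163 109] [0.4976 0.1029 0.0534]
206 316 [244 162 109] [0.4977 0.1001 0.0514]
208 316 [245 163 109] [0.4977 0.0983 0.0528]
210 316 [245 164 109] [0.4978 0.0955 0.0513]
212 316 [172 127  66] [0.4978 0.0947 0.0555]
214 316 [238 205  97] [0.4979 0.0928 0.0566]
216 316 [222 204 181] [0.4979 0.088  0.0495]
218 316 [153 160 171] [0.4978 0.0704 0.0084]
220 316 [151 158 166] [0.4979 0.0676 0.0079]
t 2.6 tcp [0.5015 0.1148 0.1931] yaw 92.01 tilt [ 0.008  0.005 -1.   ] F [0.2 0.3 0.3] dist 0.2662 turn 27.0
[-44.2, 1.8, 2.8, 4.5]
[-44.0, 5.3, 2.9, 4.5]
[-43.4, 8.7, 2.9, 4.5]
[-42.6, 12.1, 2.9, 4.5]
[-41.5, 15.4, 3.0, 4.5]
[-40.2, 18.6, 3.0, 4.5]
```

step_arm([
  [-44, 2, 3, 4.5],
  [-44, 5, 3, 4.5],
  [-43, 9, 3, 4.5],
  [-43, 12, 3, 4.5],
  [-42, 15, 3, 4.5],
  [-40, 19, 3, 4.5],
  [0, 0, 0, 0],
  [0, 0, 0, 0],
])

```text
time: 3.4
tool_pos: [0.5234, -0.1471, 0.1754]
tool_rot: [0.001, 0.842, 0.54, 0.008]
contact_force: [-0.2, -0.3, 0.4]
gripper_width: 1.0
```

```bash
cat > wedge.py <<'E'
from h import *
import sys
def wedge(tag):
    im,d,K,T=grab("wrist"); save(im,tag); P=cloud(d,K,T); hsv=cv2.cvtColor(im,cv2.COLOR_RGB2HSV)
    g=((hsv[...,0]>60)&(hsv[...,0]<95)&(hsv[...,1]>110)).astype(np.uint8)
    k,L,S,C=cv2.connectedComponentsWithStats(g); i=1+np.argmax(S[1:,4]); print(S[i],C[i].round())
    p=P[L==i]; p=p[~np.isnan(p[:,0])]; zt=np.percentile(p[:,2],98)
    hi=p[p[:,2]>zt-.004]; r=cv2.minAreaRect((hi[:,:2]*1000).astype(np.float32)); print("top z",zt.round(4),"rect",np.round(r[0],1),np.round(r[1],1),round(r[2],1))
    lo=p[p[:,2]<zt-.028]; r2=cv2.minAreaRect((lo[:,:2]*1000).astype(np.float32)); print("low rect",np.round(r2[0],1),np.round(r2[1],1),round(r2[2],1))
    c=np.array(r[0])/1000; pr=p[:,:2]-c; v=lo[:,:2].mean(0)-c; print("dir to low",np.degrees(np.arctan2(v[1],v[0])).round(1),"far pt",(lo[np.argmax((lo[:,:2]-c)@v)]).round(4))
    return im,P
if __name__=="__main__":
    im,P=wedge(sys.argv[1]); plan([.522,-.15,.175],65)
    save(cv2.resize(im[100:360,160:480],(640,520),interpolation=cv2.INTER_CUBIC),sys.argv[1]+"c")
E
python3 wedge.py w2
```

```text
[312 198  15  22 203] [319. 208.]
top z 0.0591 rect [ 519.4 -152.3] [21.2 13.5] 72.0
low rect [ 510.5 -177.4] [0.3 5.8] 64.5
dir to low -109.2 far pt [ 0.513  -0.1788  0.0147]
t 3.45 tcp [ 0.5235 -0.1469  0.1755] yaw 65.41 tilt [ 0.014  0.006 -1.   ] F [ 0.4  0.5 -0.9] dist 0.0035 turn 0.4
[-3.5, -0.1, 0.4, 0.4]
```

View pics/w2c.png

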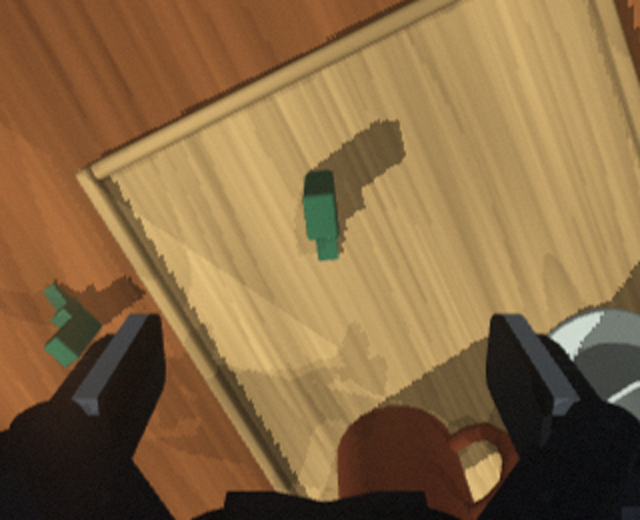

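Run:
```python
from h import *
plan([.5195,-.1523,.08],71.5,3)
plan([.5195,-.1523,.019],71.5,5)
```

```text
t 3.45 tcp [ 0.5235 -0.1469  0.1755] yaw 65.41 tilt [ 0.014  0.006 -1.   ] F [ 0.4  0.5 -0.9] dist 0.0957 turn -6.1
[-2.6, -0.8, 31.8, -2.0]
[-2.5, -0.9, 31.8, -2.0]
[-2.5, -0.9, 31.8, -2.0]
t 3.45 tcp [ 0.5235 -0.1469  0.1755] yaw 65.41 tilt [ 0.014  0.006 -1.   ] F [ 0.4  0.5 -0.9] dist 0.1566 turn -6.1
[-1.7, -0.6, 31.3, -1.2]
[-1.7, -0.6, 31.3, -1.2]
[-1.7, -0.6, 31.3, -1.2]
[-1.7, -0.7, 31.3, -1.2]
[-1.7, -0.7, 31.3, -1.2]
```

step_arm([
  [-2, -1, 25, -1.5],
  [-2, -1, 25, -1.5],
  [-2, -1, 25, -1.5],
  [-2, -1, 15, -1.5],
  [0, 0, 0, 0],
  [0, 0, 0, 0],
])

```text
time: 4.05
tool_pos: [0.5206, -0.1411, 0.0858]
tool_rot: [0.003, 0.805, 0.593, 0.01]
contact_force: [-0.3, 0.7, 0.4]
gripper_width: 0.996
```

```bash
python3 wedge.py w3
python3 - <<'E'
from h import *
plan([.5195,-.1523,.019],71.5,3)
E
```

```text
[315 241  21  32 563] [324. 256.]
top z 0.0589 rect [ 519.7 -152.5] [22.2 13.6] 72.3
low rect [ 507.2 -189.8] [3.1 9.9] 78.5
dir to low -108.2 far pt [ 0.5047 -0.1906  0.01  ]
t 4.1 tcp [ 0.5206 -0.1411  0.0858] yaw 72.75 tilt [ 0.019  0.007 -1.   ] F [ 0.1 -0.2  0.3] dist 0.0896 turn 7.7
[-3.5, 2.7, -44.6, 3.9]
[-3.4, 3.0, -44.6, 3.9]
t 4.1 tcp [ 0.5206 -0.1411  0.0858] yaw 72.75 tilt [ 0.019  0.007 -1.   ] F [ 0.1 -0.2  0.3] dist 0.0678 turn 1.2
[-3.9, 0.4, 22.2, 0.4]
[-3.9, 0.4, 22.2, 0.4]
[-3.9, 0.4, 22.2, 0.4]
```

step_arm([
  [-6, 0, 10, 0.5],
  [-6, 0, 10, 0.5],
  [0, 0, 0, 0],
  [0, 0, 0, 0],
])

```text
time: 4.5
tool_pos: [0.5193, -0.1534, 0.0673]
tool_rot: [0.005, 0.81, 0.586, 0.011]
contact_force: [0.4, -0.1, -0.6]
gripper_width: 0.999
```

Run:
```python
from h import *
plan([.5197,-.1524,.019],71.8,3)
```

```text
t 4.5 tcp [ 0.5193 -0.1534  0.0673] yaw 71.72 tilt [ 0.025  0.004 -1.   ] F [ 0.4 -0.1 -0.6] dist 0.0484 turn -0.1
[0.2, -0.3, 16.1, -0.0]
[0.2, -0.3, 16.1, -0.0]
[0.2, -0.3, 16.1, -0.0]
```

step_arm([
  [0, 0, 25, 0],
  [0, 0, 23, 0],
])

```text
time: 4.7
tool_pos: [0.5243, -0.1554, 0.023]
tool_rot: [0.01, 0.811, 0.585, 0.014]
contact_force: [-0.7, -0.5, -0.3]
gripper_width: 1.001
```

```bash
cat > w.py <<'E'
from h import *
import sys
def s2():
    s=state(); q=s["tool_rot"]; M=R.from_quat([q[1],q[2],q[3],q[0]]).as_matrix()
    print(round(s["time"],2),"tcp",np.round(np.array(s["tool_pos"])*1000,2),"yaw",np.degrees(np.arctan2(M[1,0],M[0,0])).round(2),"z",(M[:,2]*1000).round(1),"F",np.round(s["contact_force"],2),"T",np.round(s["ft_torque"],2),"j",np.round(s["joint_pos"],4),"g",round(s["gripper_width"],3))
s2()
for i in range(int(sys.argv[1])): grab_frame("wrist"); s2()
E
python3 w.py 3; python3 -c "
from h import *
plan([.5197,-.1524,.019],71.8,1)"
```

```text
4.7 tcp [ 524.26 -155.37   22.98] yaw 71.67 z [ 3.350e+01  3.000e-01 -9.994e+02] F [-0.72 -0.47 -0.28] T [ 0.    0.04 -0.01] j [-0.4316  0.0747  1.9648  0.0162  1.0718 -0.119 ] g 1.001
4.75 tcp [ 522.05 -154.43   19.28] yaw 71.66 z [  28.5    2.6 -999.6] F [-2.07  0.5  -2.23] T [0.03 0.09 0.05] j [-0.4317  0.0786  1.9679  0.0162  1.0703 -0.1191] g 0.999
4.8 tcp [ 521.77 -154.22   20.3 ] yaw 71.67 z [  27.2    3.1 -999.6] F [-0.97  0.98  0.06] T [-0.    0.04  0.03] j [-0.4316  0.0771  1.9675  0.0162  1.0736 -0.1191] g 1.0
4.85 tcp [ 522.74 -154.59   21.87] yaw 71.68 z [  29.3    2.2 -999.6] F [-0.49  0.2   0.12] T [0.04 0.08 0.02] j [-0.4315  0.0755  1.9661  0.0162  1.0744 -0.119 ] g 1.003
t 4.85 tcp [ 0.5227 -0.1546  0.0219] yaw 71.68 tilt [ 0.029  0.002 -1.   ] F [-0.5  0.2  0.1] dist 0.0047 turn -0.1
[1.1, -3.6, 2.8, -0.1]
```

step_arm([
  [1, -3.5, 2, 0],
])

```text
time: 4.95
tool_pos: [0.521, -0.1532, 0.0213]
tool_rot: [0.009, 0.811, 0.585, 0.013]
contact_force: [-0.4, -0.1, 0.3]
gripper_width: 1.006
```

```bash
python3 w.py 4 | cut -c1-110
```

```text
4.95 tcp [ 521.02 -153.24   21.33] yaw 71.66 z [  31.7    1.1 -999.5] F [-0.41 -0.09  0.27] T [-0.04  0.04 -0.
5.0 tcp [ 519.89 -152.52   20.53] yaw 71.67 z [  29.9    2.  -999.6] F [-0.32  0.45 -0.39] T [ 0.05  0.04 -0.0
5.05 tcp [ 519.92 -152.54   20.58] yaw 71.68 z [  30.     1.9 -999.5] F [ 0.3  -1.34 -0.87] T [ 0.02 -0.01 -0.
5.1 tcp [ 520.15 -152.64   20.72] yaw 71.68 z [  30.5    1.7 -999.5] F [ 0.88  0.05 -0.11] T [ 0.    0.02 -0.0
5.15 tcp [ 520.28 -152.73   20.77] yaw 71.68 z [  30.7    1.5 -999.5] F [-0.06 -0.47 -0.05] T [0.01 0.02 0.02]
```

step_arm([
  [0, 0, 0, 0],
], claw=0)

```text
time: 5.25
tool_pos: [0.5207, -0.1529, 0.0215]
tool_rot: [0.009, 0.811, 0.585, 0.013]
contact_force: [0.5, 0.0, 0.1]
gripper_width: 0.855
```

```bash
python3 w.py 12 | cut -c1-300 | sed -n '1p;4p;7p;10,13p'
```

```text
5.25 tcp [ 520.69 -152.88   21.52] yaw 71.68 z [  31.8    1.1 -999.5] F [0.48 0.05 0.13] T [-0.02 -0.03  0.02] j [-0.4302  0.0688  1.9739  0.0162  1.0704 -0.1179] g 0.855
5.4 tcp [ 520.67 -152.87   21.32] yaw 71.68 z [  31.6    1.2 -999.5] F [-0.64  0.33 -0.5 ] T [ 0.04  0.03 -0.05] j [-0.4301  0.0692  1.9739  0.0162  1.0703 -0.1179] g 0.604
5.55 tcp [ 520.4  -152.76   20.9 ] yaw 71.68 z [  31.     1.5 -999.5] F [-0.11 -0.45 -0.42] T [-0.04  0.08  0.01] j [-0.4302  0.0697  1.9742  0.0162  1.0702 -0.1179] g 0.327
5.7 tcp [ 520.43 -152.77   20.89] yaw 71.68 z [  31.     1.5 -999.5] F [1.31 0.61 0.7 ] T [-0.05 -0.01 -0.02] j [-0.4302  0.0698  1.9741  0.0162  1.0701 -0.1179] g 0.184
5.75 tcp [ 520.41 -152.79   20.87] yaw 71.68 z [  31.     1.5 -999.5] F [-0.45  0.42  1.34] T [0.   0.02 0.03] j [-0.4302  0.0698  1.9742  0.0162  1.0701 -0.1179] g 0.179
5.8 tcp [ 520.43 -152.8    20.88] yaw 71.68 z [  31.     1.5 -999.5] F [0.04 0.27 0.4 ] T [-0.02  0.06 -0.02] j [-0.4302  0.0698  1.9741  0.0162  1.0702 -0.1179] g 0.181
5.85 tcp [ 520.41 -152.8    20.88] yaw 71.68 z [  31.     1.4 -999.5] F [0.35 0.41 0.72] T [-0.02 -0.02  0.06] j [-0.4302  0.0698  1.9741  0.0162  1.0702 -0.1179] g 0.177
```

step_arm([
  [0, 0, -20, 0],
  [0, 0, -40, 0],
  [0, 0, -40, 0],
  [0, 0, -20, 0],
])

```text
time: 6.25
tool_pos: [0.512, -0.1509, 0.1375]
tool_rot: [0.002, 0.811, 0.585, 0.009]
contact_force: [0.4, -0.3, -1.1]
gripper_width: 0.181
```

```bash
python3 w.py 4 | cut -c1-100; python3 -c "
from h import *
plan([.4902,.1897,.14],93.8)"
```

```text
6.25 tcp [ 512.03 -150.94  137.54] yaw 71.66 z [  17.2    7.8 -999.8] F [ 0.36 -0.3  -1.06] T [-0.02
6.3 tcp [ 513.51 -151.6   140.43] yaw 71.67 z [  21.3    5.9 -999.8] F [ 1.85 -0.    1.58] T [-0.05 
6.35 tcp [ 513.1  -151.42  138.12] yaw 71.67 z [  20.3    6.4 -999.8] F [ 0.6  -0.25 -1.02] T [ 0.04
6.4 tcp [ 511.78 -150.8   135.5 ] yaw 71.66 z [  16.6    8.1 -999.8] F [-1.36 -0.17 -1.39] T [-0.03 
6.45 tcp [ 510.64 -150.29  133.53] yaw 71.66 z [  13.3    9.6 -999.9] F [-0.33 -0.23 -1.36] T [0.01 
t 6.45 tcp [ 0.5106 -0.1503  0.1335] yaw 71.66 tilt [ 0.013  0.01  -1.   ] F [-0.3 -0.2 -1.4] dist 0.3407 turn -22.1
[39.5, -15.8, -0.4, -2.8]
[40.3, -13.9, -0.4, -2.8]
[40.9, -11.9, -0.4, -2.8]
[41.4, -9.9, -0.4, -2.8]
[41.8, -7.9, -0.3, -2.8]
[42.2, -5.9, -0.3, -2.8]
[42.4, -3.8, -0.3, -2.8]
[42.5, -1.8, -0.3, -2.8]
```

step_arm([
  [39, -16, -2, -2.8],
  [40, -14, -2, -2.8],
  [41, -12, -2, -2.8],
  [41, -10, -2, -2.8],
  [41, -8, -1, -2.8],
  [42, -6, 0, -2.8],
  [42, -4, 0, -2.8],
  [30, 0, 0, -2.8],
])

```text
time: 7.25
tool_pos: [0.4766, 0.1829, 0.124]
tool_rot: [-0.011, 0.68, 0.734, -0.003]
contact_force: [0.1, -0.2, -0.6]
gripper_width: 0.184
```

```bash
python3 w.py 8 | cut -c1-100 | tail -4; python3 -c "
from h import *
plan([.4902,.1897,.1],93.8,1)"
```

```text
7.5 tcp [477.86 180.3  125.01] yaw 94.15 z [ -18.6   10.3 -999.8] F [-0.13 -0.18 -0.49] T [-0.06 -0.
7.55 tcp [478.24 179.96 125.5 ] yaw 94.09 z [ -17.8   10.6 -999.8] F [ 0.02 -0.25 -1.11] T [ 0.06 -0
7.6 tcp [478.59 179.8  125.99] yaw 94.06 z [ -16.9   10.9 -999.8] F [ 1.02  0.72 -0.46] T [-0.02  0.
7.65 tcp [478.82 179.75 126.34] yaw 94.05 z [ -16.4   11.1 -999.8] F [ 0.45  0.23 -1.36] T [ 0.02 -0
t 7.65 tcp [0.4788 0.1798 0.1263] yaw 94.05 tilt [-0.016  0.011 -1.   ] F [ 0.5  0.2 -1.4] dist 0.0304 turn 0.2
[8.8, 12.5, 26.3, 0.2]
```

step_arm([
  [5, 7, 15, 0],
  [4, 6, 25, 0],
])

```text
time: 7.85
tool_pos: [0.4945, 0.1886, 0.0898]
tool_rot: [-0.007, 0.683, 0.73, 0.002]
contact_force: [0.0, 0.4, -0.8]
gripper_width: 0.182
```

```bash
python3 w.py 9 | cut -c1-100 | tail -4
python3 - <<'E'
from h import *
plan([.4902,.1897,.0735],93.8,1)
im,d,K,T=grab("wrist"); np.savez("w4.npz",im=im,d=d,K=K,T=T)
save(cv2.resize(im[100:340,220:420],(600,720))[:600],"w4")
E
```

```text
8.15 tcp [493.01 188.85  89.44] yaw 93.87 z [ -10.3   12.2 -999.9] F [-0.23  0.76 -0.06] T [0.01 0.0
8.2 tcp [493.12 189.01  89.65] yaw 93.88 z [  -9.8   12.3 -999.9] F [-0.29  0.67 -0.37] T [-0.04  0.
8.25 tcp [493.11 189.11  89.65] yaw 93.89 z [  -9.7   12.3 -999.9] F [ 0.78  0.38 -0.59] T [ 0.01 -0
8.3 tcp [493.04 189.19  89.57] yaw 93.9 z [  -9.8   12.3 -999.9] F [ 0.71 -0.41 -0.75] T [ 0.03 -0.0
t 8.3 tcp [0.493  0.1892 0.0896] yaw 93.9 tilt [-0.01   0.012 -1.   ] F [ 0.7 -0.4 -0.8] dist 0.0163 turn 0.1
[0.5, -2.7, 16.1, 0.1]
```

View pics/w4.png

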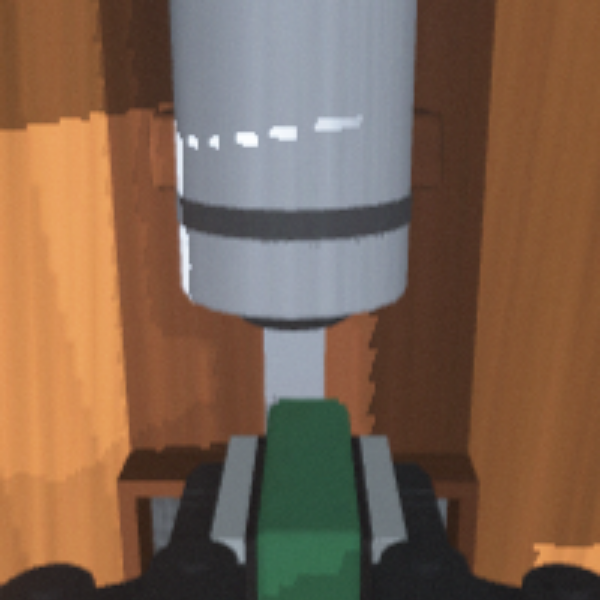

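step_arm([
  [0.5, -2.7, 13, 0],
])

```text
time: 8.45
tool_pos: [0.4921, 0.1901, 0.0786]
tool_rot: [-0.006, 0.683, 0.731, 0.003]
contact_force: [0.2, 0.7, 0.3]
gripper_width: 0.182
```

```bash
python3 w.py 9 | cut -c1-130 | tail -3
python3 - <<'E'
from h import *
plan([.4902,.1897,.0635],93.8,1)
z=[]
im,d,K,T=grab("scene"); 
save(cv2.resize(im[170:260,350:470],(800,600),interpolation=cv2.INTER_CUBIC),"s5")
im,d,K,T=grab("wrist"); P=cloud(d,K,T); hsv=cv2.cvtColor(im,cv2.COLOR_RGB2HSV)
g=((hsv[...,0]>60)&(hsv[...,0]<95)&(hsv[...,1]>110)); p=P[g]; p=p[~np.isnan(p[:,0])]
zt=np.percentile(p[:,2],98); hi=p[p[:,2]>zt-.004]; r=cv2.minAreaRect((hi[:,:2]*1000).astype(np.float32)); print("wedge top",zt.round(4),np.round(r[0],1),np.round(r[1],1),r[2], "lowest green",np.percentile(p[:,2],1).round(4))
n=np.linalg.lstsq(np.c_[hi[:,:2]-hi[:,:2].mean(0),np.ones(len(hi))],hi[:,2],rcond=None)[0]; print("slope",n.round(3))
E
```

```text
8.8 tcp [490.11 189.76  76.45] yaw 93.91 z [ -10.    12.2 -999.9] F [ 0.32  0.93 -0.79] T [ 0.04  0.05 -0.02] j [ 0.2202 -0.0309  
8.85 tcp [490.21 189.8   76.57] yaw 93.92 z [  -9.7   12.3 -999.9] F [-0.44 -0.01 -0.97] T [-0.01 -0.    0.03] j [ 0.2202 -0.031  
8.9 tcp [490.27 189.79  76.65] yaw 93.91 z [  -9.6   12.4 -999.9] F [-0.14 -0.67 -0.79] T [ 0.04 -0.   -0.03] j [ 0.2201 -0.0311  
t 8.9 tcp [0.4903 0.1898 0.0767] yaw 93.91 tilt [-0.01   0.012 -1.   ] F [-0.1 -0.7 -0.8] dist 0.0132 turn 0.1
[-0.3, 0.0, 13.1, 0.1]
wedge top 0.1147 [491.1 191. ] [15.  24.3] 4.72067403793335 lowest green 0.0697
slope [-0.008 -0.023  0.114]
```

View pics/s5.png

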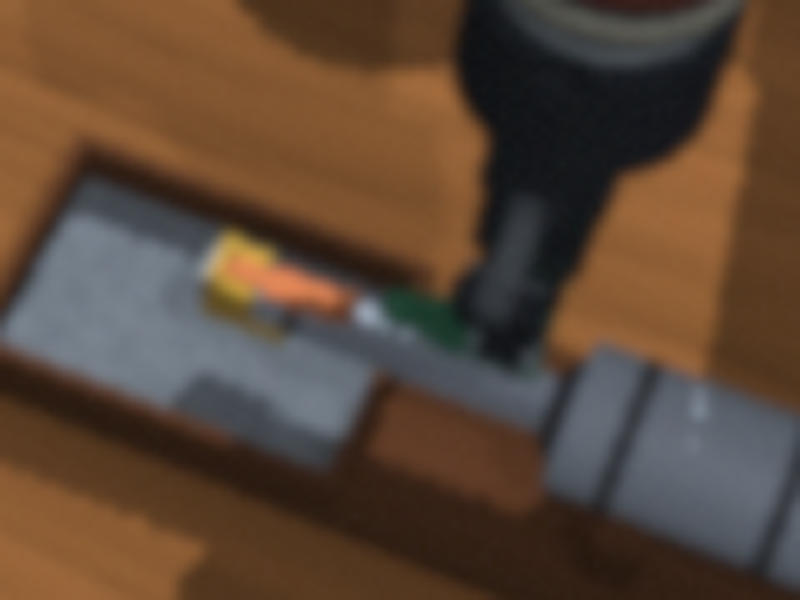

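step_arm([
  [0, 0, 5, 0],
  [0, 0, 5, 0],
])

```text
time: 9.2
tool_pos: [0.491, 0.1901, 0.0671]
tool_rot: [-0.007, 0.683, 0.731, 0.002]
contact_force: [0.1, 0.2, -1.3]
gripper_width: 0.179
```

```bash
cat > f.py <<'E'
from h import *
import sys
F=[];Z=[]
for i in range(int(sys.argv[1])):
    grab_frame("wrist"); s=state(); F.append(s["contact_force"]); Z.append(s["tool_pos"])
q=s["tool_rot"]; M=R.from_quat([q[1],q[2],q[3],q[0]]).as_matrix()
print(round(s["time"],2),"z",(np.array(Z)[:,2]*1000).round(1),"tcp",(Z[-1]*1000).round(2),"yaw",np.degrees(np.arctan2(M[1,0],M[0,0])).round(2),"tz",(M[:2,2]*1000).round(1))
F=np.array(F); h=len(F)//2
print("F last",F[h:].mean(0).round(2),"Fz",F[:,2].round(1),"Fy",F[:,1].round(1),"T",np.round(s["ft_torque"],2),"g",round(s["gripper_width"],3))
p=Z[-1]; print("off-line mm (tool y)",round(1000*(p[0]-(.4948-.0658*(p[1]-.12))),2),"tip-to-lip",round((p[1]-.042-.1398)*1000,1))
E
python3 f.py 8
```

```text
9.6 z [66.1 66.2 66.6 66.9 67.2 67.4 67.4 67.5] tcp [491.07 190.09  67.51] yaw 93.91 tz [-7.5 12.8]
F last [-0.3  -0.06 -0.92] Fz [-1.9 -0.9 -1.  -1.5 -0.6 -1.3 -1.1 -0.7] Fy [ 0.1  0.1 -0.3  0.2 -0.2 -0.4 -0.   0.4] T [-0.02 -0.04  0.01] g 0.18
off-line mm (tool y) 0.88 tip-to-lip 8.3
```

step_arm([
  [0, -1, 3, 0],
])

```text
time: 9.7
tool_pos: [0.4906, 0.1902, 0.0651]
tool_rot: [-0.007, 0.683, 0.731, 0.003]
contact_force: [-0.7, 0.0, -1.2]
gripper_width: 0.18
```

```bash
python3 f.py 6
```

```text
10.0 z [64.1 64.1 64.2 64.4 64.4 64.5] tcp [490.01 190.05  64.51] yaw 93.91 tz [-7.5 12.8]
F last [ 0.18  0.18 -0.93] Fz [-0.8 -0.9 -0.4 -0.8 -0.7 -1.3] Fy [-0.3  0.2  0.1 -0.4  0.5  0.4] T [ 0.05 -0.08 -0.05] g 0.18
off-line mm (tool y) -0.18 tip-to-lip 8.3
```

step_arm([
  [0, 0, 1.2, 0],
])

```text
time: 10.1
tool_pos: [0.4902, 0.1902, 0.0636]
tool_rot: [-0.007, 0.683, 0.731, 0.002]
contact_force: [-2.2, 1.7, 10.9]
gripper_width: 0.184
```

```bash
python3 f.py 6
```

```text
10.4 z [63.7 63.6 63.7 63.7 63.6 63.7] tcp [490.36 190.16  63.65] yaw 93.91 tz [-6.7 13. ]
F last [ 0.03 -0.19  0.89] Fz [0.  0.5 0.6 0.6 1.7 0.3] Fy [-0.3  0.6  0.5  0.2 -0.7 -0.1] T [-0.03 -0.04  0.03] g 0.177
off-line mm (tool y) 0.18 tip-to-lip 8.4
```

step_arm([
  [-2.5, 0, 0.2, 0],
])

```text
time: 10.5
tool_pos: [0.4907, 0.1878, 0.0636]
tool_rot: [-0.007, 0.682, 0.731, 0.003]
contact_force: [-0.7, 0.7, 0.3]
gripper_width: 0.178
```

```bash
python3 f.py 5
```

```text
10.75 z [63.6 63.6 63.6 63.6 63.6] tcp [490.74 187.48  63.62] yaw 93.91 tz [-6.3 12.7]
F last [-0.2  -0.32  1.3 ] Fz [1.7 1.4 2.2 0.6 1.1] Fy [ 0.6 -1.2 -0.1 -0.2 -0.7] T [-0.14 -0.07 -0.02] g 0.18
off-line mm (tool y) 0.38 tip-to-lip 5.7
```

step_arm([
  [-2.5, 0, 0.2, 0],
  [-2.5, 0, 0.2, 0],
])

```text
time: 10.95
tool_pos: [0.4914, 0.1827, 0.0636]
tool_rot: [-0.007, 0.682, 0.731, 0.003]
contact_force: [-1.2, 0.4, 3.5]
gripper_width: 0.18
```

```bash
python3 f.py 4
```

```text
11.15 z [63.6 63.6 63.6 63.6] tcp [491.49 182.42  63.61] yaw 93.92 tz [-5.4 12.7]
F last [ 0.19 -0.75  2.45] Fz [2.9 2.5 2.8 2.1] Fy [-0.1  0.1 -1.1 -0.4] T [-0.27 -0.11  0.03] g 0.183
off-line mm (tool y) 0.8 tip-to-lip 0.6
```

step_arm([
  [-2.5, -0.3, 0.2, 0],
  [-2.5, 0, 0.2, 0],
])

```text
time: 11.35
tool_pos: [0.4919, 0.1777, 0.0636]
tool_rot: [-0.006, 0.682, 0.731, 0.003]
contact_force: [0.5, 1.1, 3.8]
gripper_width: 0.18
```

```bash
python3 f.py 4
```

```text
11.55 z [63.6 63.6 63.6 63.6] tcp [491.9  177.42  63.59] yaw 93.92 tz [-4.6 12.9]
F last [-0.17 -0.36  4.21] Fz [3.5 3.9 4.5 3.9] Fy [-0.8 -0.1  0.1 -0.8] T [-0.16 -0.03  0.02] g 0.18
off-line mm (tool y) 0.88 tip-to-lip -4.4
```

step_arm([
  [-2.5, -0.5, 0, 0],
  [-2.5, -0.5, 0, 0],
])

```text
time: 11.75
tool_pos: [0.4914, 0.1732, 0.0637]
tool_rot: [-0.007, 0.682, 0.731, 0.004]
contact_force: [-1.1, 3.8, 4.5]
gripper_width: 0.18
```

```bash
python3 f.py 4
python3 - <<'E'
from h import *
im,d,K,T=grab("scene"); 
save(cv2.resize(im[180:250,360:450],(720,560),interpolation=cv2.INTER_CUBIC),"s6")
E
```

```text
11.95 z [63.7 63.7 63.7 63.7] tcp [491.29 172.84  63.65] yaw 93.93 tz [-4.3 14.1]
F last [-0.79  3.42  2.97] Fz [4.2 3.4 2.8 3.1] Fy [3.7 2.5 3.7 3.1] T [ 0.51 -0.03 -0.  ] g 0.182
off-line mm (tool y) -0.03 tip-to-lip -9.0
```

View pics/s6.png

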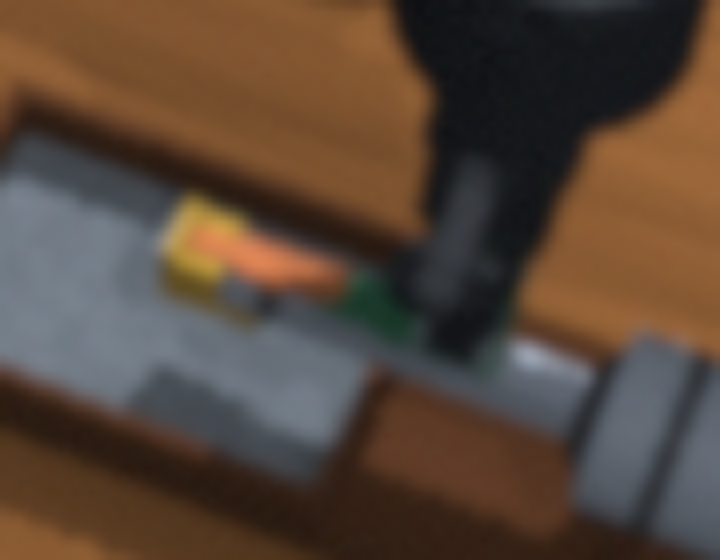

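step_arm([
  [-2.5, 0, 0.1, 0],
  [-2.5, 0, 0.1, 0],
])

```text
time: 12.2
tool_pos: [0.4917, 0.1686, 0.0637]
tool_rot: [-0.007, 0.682, 0.731, 0.004]
contact_force: [-0.5, 5.0, 4.5]
gripper_width: 0.178
```

```bash
python3 f.py 4
```

```text
12.4 z [63.7 63.6 63.7 63.7] tcp [491.79 168.19  63.66] yaw 93.94 tz [-4.  14.8]
F last [0.02 3.93 5.09] Fz [4.  4.1 4.9 5.3] Fy [3.6 4.4 4.3 3.5] T [0.52 0.03 0.04] g 0.177
off-line mm (tool y) 0.16 tip-to-lip -13.6
```

step_arm([
  [-2.5, 0, -0.1, 0],
  [-2.5, 0, 0, 0],
])

```text
time: 12.6
tool_pos: [0.4921, 0.1635, 0.0637]
tool_rot: [-0.007, 0.682, 0.731, 0.004]
contact_force: [-0.0, 5.1, 4.4]
gripper_width: 0.176
```

```bash
python3 f.py 4
```

```text
12.8 z [63.7 63.6 63.6 63.6] tcp [492.1  163.14  63.63] yaw 93.95 tz [-4.1 14.8]
F last [0.23 2.71 4.24] Fz [4.7 3.8 4.1 4.4] Fy [4.1 3.1 2.5 2.9] T [0.46 0.03 0.02] g 0.184
off-line mm (tool y) 0.14 tip-to-lip -18.7
```

step_arm([
  [-2, 0, 0, 0],
  [-2, 0, 0, 0],
])

```text
time: 13.0
tool_pos: [0.4924, 0.1594, 0.0637]
tool_rot: [-0.007, 0.682, 0.731, 0.004]
contact_force: [-0.4, 5.4, 4.8]
gripper_width: 0.179
```

```bash
python3 f.py 4
python3 - <<'E'
from h import *
im,d,K,T=grab("scene"); 
for l in ["clip_mid","wedge_mid"]: print([(round(b["p"],2),np.round(b["box"])) for b in boxes_of("scene",l)[:3]])
E
```

```text
13.2 z [63.7 63.7 63.7 63.6] tcp [492.43 159.12  63.64] yaw 93.95 tz [-4.  14.9]
F last [-0.29  3.34  4.7 ] Fz [3.9 4.  4.7 4.7] Fy [4.8 3.5 3.7 2.9] T [ 0.52  0.   -0.03] g 0.182
off-line mm (tool y) 0.2 tip-to-lip -22.7
[(0.72, array([376., 206.,  28.,  12.]))]
[(0.66, array([301., 244.,  11.,  12.])), (0.59, array([315., 129.,  16.,  19.]))]
```

step_arm([
  [-2.5, 0, 0, 0],
  [-2.5, 0, 0, 0],
  [-2.5, -0.2, 0, 0],
])

```text
time: 13.65
tool_pos: [0.4928, 0.153, 0.0637]
tool_rot: [-0.008, 0.682, 0.731, 0.005]
contact_force: [-0.3, 6.0, 5.1]
gripper_width: 0.183
```

```bash
python3 f.py 4
```

```text
13.85 z [63.7 63.7 63.7 63.7] tcp [492.78 152.64  63.7 ] yaw 93.96 tz [-3.8 17.3]
F last [0.4  4.7  4.45] Fz [4.8 4.7 4.8 4.1] Fy [4.1 4.6 4.6 4.8] T [ 0.75  0.02 -0.02] g 0.18
off-line mm (tool y) 0.13 tip-to-lip -29.2
```

step_arm([
  [-2.5, 0, 0, 0],
  [-2.5, 0, 0, 0],
  [-2.5, -0.2, 0, 0],
])

```text
time: 14.15
tool_pos: [0.4931, 0.1467, 0.0639]
tool_rot: [-0.008, 0.682, 0.731, 0.006]
contact_force: [-0.3, 5.9, 4.5]
gripper_width: 0.178
```

```bash
python3 f.py 4
python3 - <<'E'
from h import *
im,d,K,T=grab("scene"); 
save(cv2.resize(im[180:250,350:440],(720,560),interpolation=cv2.INTER_CUBIC),"s7")
E
```

```text
14.35 z [63.8 63.8 63.8 63.8] tcp [493.07 146.16  63.77] yaw 93.98 tz [-3.8 19.3]
F last [-0.1   4.25  4.69] Fz [5.  5.  4.2 5.2] Fy [4.7 4.8 4.3 4.2] T [ 0.59 -0.03 -0.01] g 0.18
off-line mm (tool y) -0.01 tip-to-lip -35.6
```

View pics/s7.png

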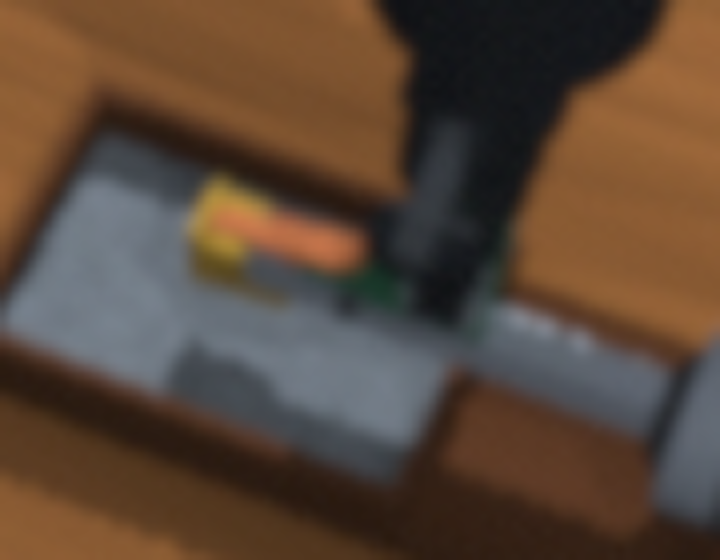

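step_arm([
  [-4, 0, 0, 0],
  [-4, -0.1, 0, 0],
])

```text
time: 14.6
tool_pos: [0.4936, 0.1382, 0.0638]
tool_rot: [-0.008, 0.682, 0.732, 0.006]
contact_force: [-0.2, 5.6, 4.9]
gripper_width: 0.181
```

```bash
python3 f.py 4
```

```text
14.8 z [63.7 63.7 63.7 63.7] tcp [493.61 137.43  63.68] yaw 94.02 tz [-3.8 17. ]
F last [-0.23 -0.32  5.14] Fz [5.1 5.3 4.9 5.4] Fy [ 1.   0.8  0.2 -0.8] T [-0.26 -0.01  0.04] g 0.181
off-line mm (tool y) -0.04 tip-to-lip -44.4
```

step_arm([
  [-4, 0, 0, 0],
  [-4, -0.1, 0, 0],
])

```text
time: 15.0
tool_pos: [0.4941, 0.1298, 0.0637]
tool_rot: [-0.007, 0.682, 0.732, 0.005]
contact_force: [0.2, 1.6, 6.0]
gripper_width: 0.182
```

```bash
python3 f.py 4
```

```text
15.2 z [63.7 63.7 63.7 63.6] tcp [494.18 129.22  63.63] yaw 94.04 tz [-3.7 16.4]
F last [-0.08 -0.67  4.73] Fz [5.2 4.5 4.9 4.6] Fy [ 1.1 -0.1 -0.8 -0.5] T [-0.41 -0.02  0.  ] g 0.176
off-line mm (tool y) -0.01 tip-to-lip -52.6
```

```bash
cat > clip.py <<'E'
from h import *
for n in ["scene","top"]:
    im,d,K,T=grab(n); P=cloud(d,K,T)
    for b in boxes_of(n,"clip_mid")[:2]: print(n,round(b["p"],2),np.round(b["box"]))
    r,g,b=[im[...,i].astype(int) for i in range(3)]
    m=(abs(P[...,0]-.5)<.06)&(P[...,1]<.2)&(P[...,1]>-.0)&(r-b>55)&(P[...,2]>.003)
    # keep inside tray area
    m&=(abs(P[...,0]-.497)<.035)&(P[...,1]>.035)
    p=P[m]
    if len(p): print(n,len(p),"mean",p.mean(0).round(4),"min",p.min(0).round(3),"max",p.max(0).round(3),"z pct",np.percentile(p[:,2],[5,25,50,75,95]).round(3))
E
python3 clip.py
```

```text
scene 0.71 [345. 192. 162.  94.]
scene 0.62 [361. 208.  15.  10.]
scene 838 mean [0.4918 0.1146 0.3277] min [0.462 0.037 0.004] max [0.53  0.198 0.404] z pct [0.008 0.379 0.381 0.386 0.399]
top 0.44 [264. 222.   8.   8.]
top 850 mean [0.4845 0.1209 0.36  ] min [0.467 0.048 0.014] max [0.508 0.16  0.386] z pct [0.058 0.378 0.381 0.383 0.384]
```

Run:
```python
from h import *
im,d,K,T=grab("scene"); P=cloud(d,K,T)
save(cv2.resize(im[180:250,345:435],(720,560),interpolation=cv2.INTER_CUBIC),"s8")
print([P[v,368].round(3).tolist() for v in (209,212,215,218)],[P[213,u].round(3).tolist() for u in (362,365,371,374)])
```

```text
[[0.49, 0.054, 0.019], [0.493, 0.057, 0.013], [0.509, 0.064, 0.026], [0.509, 0.065, 0.014]] [[0.502, 0.046, 0.012], [0.496, 0.05, 0.007], [0.498, 0.066, 0.022], [0.485, 0.069, 0.007]]
```

View pics/s8.png

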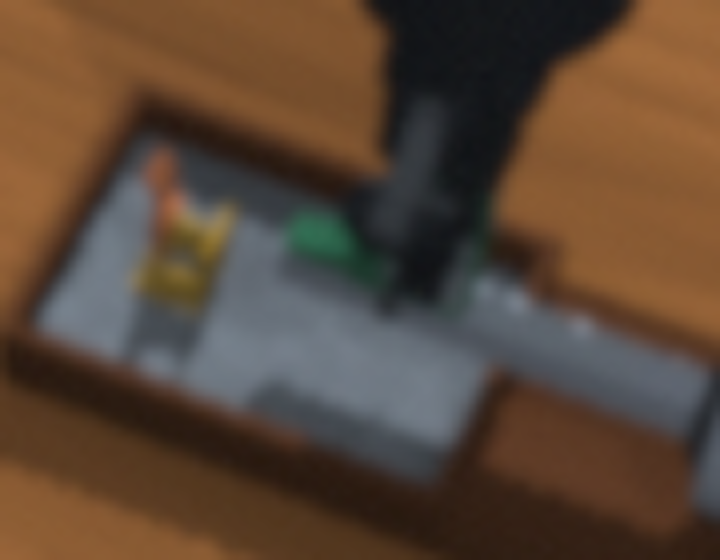

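step_arm([
  [0, 0, -10, 0],
  [0, 0, -35, 0],
  [0, 0, -30, 0],
])

```text
time: 15.75
tool_pos: [0.4874, 0.1276, 0.1319]
tool_rot: [-0.014, 0.682, 0.731, -0.002]
contact_force: [1.6, 0.0, -1.3]
gripper_width: 0.183
```

```bash
python3 f.py 6; python3 -c "
from h import *
plan([.5197,-.1524,.14],71.8)"
```

```text
16.05 z [137.2 135.6 133.3 131.5 130.4 129.9] tcp [487.23 127.57 129.95] yaw 94.01 tz [-23.7  15.2]
F last [ 0.06  0.14 -1.41] Fz [ 2.2 -1.1 -1.5 -1.7 -1.1 -1.4] Fy [ 1.5 -0.2 -0.7  0.4 -0.6  0.5] T [0.   0.02 0.  ] g 0.18
off-line mm (tool y) -7.07 tip-to-lip -54.2
t 16.05 tcp [0.4872 0.1276 0.1299] yaw 94.01 tilt [-0.024  0.015 -1.   ] F [-0.5  0.5 -1.4] dist 0.282 turn 22.2
[-40.2, 1.8, -2.2, 3.2]
[-40.0, 4.0, -2.2, 3.2]
[-39.7, 6.2, -2.2, 3.2]
[-39.3, 8.4, -2.3, 3.2]
[-38.8, 10.6, -2.3, 3.2]
[-38.2, 12.7, -2.4, 3.2]
[-37.4, 14.8, -2.4, 3.2]
```

step_arm([
  [-40, 2, -2, 3.2],
  [-40, 4, -2, 3.2],
  [-40, 6, -2, 3.2],
  [-39, 8, -2, 3.2],
  [-39, 11, -2, 3.2],
  [-38, 13, -2, 3.2],
  [-30, 12, -2, 2.5],
])

```text
time: 16.75
tool_pos: [0.5098, -0.1477, 0.1229]
tool_rot: [-0.023, 0.809, 0.587, -0.013]
contact_force: [1.3, 0.1, -1.5]
gripper_width: 0.18
```

```bash
python3 f.py 8; python3 -c "
from h import *
plan([.5197,-.1524,.09],71.8,2)"
```

```text
17.15 z [123.1 123.1 123.  123.2 123.4 123.8 124.2 124.4] tcp [ 510.64 -144.85  124.43] yaw 72.25 tz [-45.6  21.4]
F last [-0.05 -0.22 -1.01] Fz [-0.1 -0.4 -1.3 -1.  -0.7 -1.5 -1.2 -0.6] Fy [-4.3 -0.5  0.1  0.1 -0.1  0.8 -1.1 -0.5] T [-0.01 -0.07  0.02] g 0.182
off-line mm (tool y) -1.59 tip-to-lip -326.7
t 17.15 tcp [ 0.5106 -0.1449  0.1244] yaw 72.25 tilt [-0.046  0.021 -0.999] F [ 0.1 -0.5 -0.6] dist 0.0364 turn 0.5
[-2.3, 6.3, 16.9, 0.2]
[-2.3, 6.3, 16.9, 0.2]
```

step_arm([
  [-2, 6, 20, 0],
  [-2, 5, 25, 0],
  [0, 0, 25, 0],
  [0, 0, 20, 0],
])

```text
time: 17.55
tool_pos: [0.5203, -0.1475, 0.0362]
tool_rot: [-0.017, 0.805, 0.593, -0.009]
contact_force: [0.1, 0.8, -1.3]
gripper_width: 0.178
```

```bash
python3 f.py 5; python3 -c "
from h import *
plan([.5197,-.1524,.0225],71.8,1)"
```

```text
17.8 z [32.7 34.1 36.  37.6 38.6] tcp [ 521.31 -148.56   38.59] yaw 72.64 tz [-33.5  16. ]
F last [ 0.3  -0.31 -0.53] Fz [-3.7 -1.1 -1.  -0.7  0.1] Fy [ 1.3  1.3 -0.2 -0.2 -0.5] T [-0.01 -0.06  0.  ] g 0.178
off-line mm (tool y) 8.84 tip-to-lip -330.4
t 17.8 tcp [ 0.5213 -0.1486  0.0386] yaw 72.64 tilt [-0.033  0.016 -0.999] F [ 0.2 -0.5  0.1] dist 0.0166 turn 0.8
[-4.2, 0.2, 16.1, 0.8]
```

step_arm([
  [0, 0, 8, 0],
  [0, 0, 5, 0],
])

```text
time: 18.0
tool_pos: [0.5237, -0.1492, 0.0288]
tool_rot: [-0.013, 0.805, 0.593, -0.007]
contact_force: [0.3, 0.9, -1.1]
gripper_width: 0.178
```

```bash
python3 f.py 4
```

```text
18.2 z [28.2 28.2 28.3 28.4] tcp [ 523.24 -149.16   28.45] yaw 72.66 tz [-28.1  13.6]
F last [-0.54 -0.13 -0.43] Fz [-2.2 -0.5 -0.4 -0.5] Fy [-0.3 -0.  -0.  -0.2] T [-0.08 -0.03  0.01] g 0.179
off-line mm (tool y) 10.73 tip-to-lip -331.0
```

step_arm([
  [0, 0, 4, 0],
  [0, 0, 2, 0],
])

```text
time: 18.4
tool_pos: [0.5236, -0.1494, 0.0228]
tool_rot: [-0.013, 0.806, 0.592, -0.007]
contact_force: [-0.8, -0.5, -2.5]
gripper_width: 0.182
```

```bash
python3 f.py 3
```

```text
18.55 z [22.6 22.7 22.9] tcp [ 523.59 -149.38   22.9 ] yaw 72.66 tz [-26.9  13.1]
F last [-0.24  0.02 -0.86] Fz [-0.8 -1.3 -0.5] Fy [ 0.7 -0.2  0.2] T [ 0.    0.   -0.03] g 0.18
off-line mm (tool y) 11.06 tip-to-lip -331.2
```

step_arm([
  [0, 0, 1.8, 0],
])

```text
time: 18.65
tool_pos: [0.5238, -0.1495, 0.0213]
tool_rot: [-0.013, 0.806, 0.592, -0.007]
contact_force: [0.2, 0.9, -0.4]
gripper_width: 0.178
```

```bash
python3 f.py 2
```

```text
18.75 z [20.9 21. ] tcp [ 523.55 -149.38   20.96] yaw 72.65 tz [-26.9  13.1]
F last [ 0.31  0.49 -0.86] Fz [-0.5 -0.9] Fy [-1.4  0.5] T [ 0.01 -0.06  0.04] g 0.179
off-line mm (tool y) 11.02 tip-to-lip -331.2
```

step_arm([
  [0, 0, 0.8, 0],
])

```text
time: 18.85
tool_pos: [0.5237, -0.1494, 0.0208]
tool_rot: [-0.013, 0.806, 0.592, -0.007]
contact_force: [-2.7, 0.9, 7.4]
gripper_width: 0.181
```

```bash
python3 f.py 2
```

```text
18.95 z [20.9 20.9] tcp [ 523.73 -149.48   20.86] yaw 72.66 tz [-27.  13.]
F last [-2.03  0.35  4.54] Fz [2.6 4.5] Fy [0.3 0.3] T [ 0.19  0.38 -0.01] g 0.179
off-line mm (tool y) 11.2 tip-to-lip -331.3
```

step_arm([
  [0, 0, 0, 0],
  [0, 0, 0, 0],
  [0, 0, 0, 0],
  [0, 0, 0, 0],
  [0, 0, 0, 0],
], claw=70)

```text
time: 19.45
tool_pos: [0.5241, -0.1496, 0.0207]
tool_rot: [-0.013, 0.806, 0.592, -0.007]
contact_force: [-0.5, -0.2, 0.7]
gripper_width: 0.707
```

```bash
python3 f.py 2
```

```text
19.55 z [20.7 20.7] tcp [ 524.08 -149.59   20.73] yaw 72.66 tz [-25.7  12.6]
F last [0.54 0.64 0.4 ] Fz [-1.1  0.4] Fy [-0.2  0.6] T [0.01 0.01 0.02] g 0.699
off-line mm (tool y) 11.54 tip-to-lip -331.4
```

Released with no force left. Now I'll lift straight up.

step_arm([
  [0, 0, -15, 0],
  [0, 0, -30, 0],
  [0, 0, -35, 0],
  [0, 0, -35, 0],
  [0, 0, -25, 0],
])

```text
time: 20.05
tool_pos: [0.5247, -0.15, 0.1639]
tool_rot: [-0.017, 0.805, 0.592, -0.009]
contact_force: [0.8, -0.0, 0.5]
gripper_width: 0.702
```

Run:
```python
from h import *
from wedge import wedge
for _ in range(3): grab_frame("wrist")
im,P=wedge("w9")
s,d,K,T=grab("scene")
A=cv2.resize(im[100:340,170:470],(500,400)); B=cv2.resize(s[150:270,260:420],(533,400),interpolation=cv2.INTER_CUBIC)[:, :]
save(cv2.resize(np.hstack([A,B]),(800,310)),"fin"); st=state(); print(st["tool_pos"],st["time"])
```

```text
[316 194  15  23 227] [323. 204.]
top z 0.0588 rect [ 523.  -149.5] [21.1 13.3] 73.1
low rect [ 518.1 -175.7] [0.5 2.2] 71.7
dir to low -100.5 far pt [ 0.5191 -0.1762  0.0148]
[ 0.52351428 -0.14956327  0.15997475] 20.3
```

View pics/fin.png

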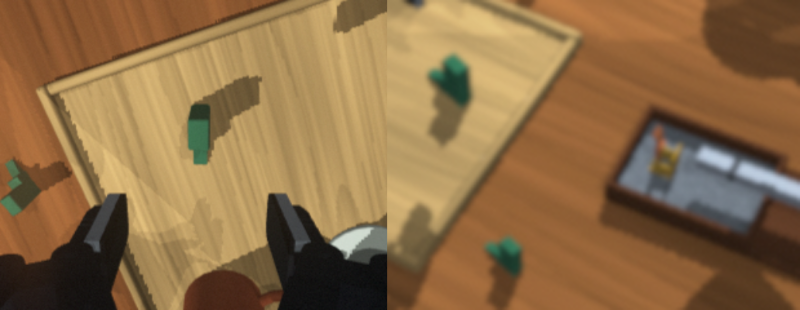

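```bash
python3 -c "
from plant import *
print(job_done())"
```

```text
the job is handed in; nothing more can be done
None
```

The job is done and handed in at about 20 s: the clip is in the catch tray and the wedge is standing back on the bamboo tray, released.

- **Picking up:** I chose the tray wedge, the largest of the three at 50 mm tall, and lifted it from the tray.
- **Pressing and sliding:** I set its foot on the shaft and slid it under the tongue. The clip was pushed off the shaft's end with 3–6 N, while the foot pressed on the shaft with 2–6 N. The highest force I read was a brief 10.9 N at first touch on the shaft, but I only sampled it now and then.
- **Clip:** The last scene picture shows it inside the catch tray, lying turned on its side, with the shaft bare.
- **Wedge:** The wrist camera shows it upright on the tray, top at 58.8 mm (58 mm expected), about 4 mm from where it started. The gripper is open and about 140 mm above where it let go.
- **Surroundings:** I saw no unexpected contact forces. I did not measure the mug, dripper or canister again after the job.

**Off or disagreed:** The tool tilt crept by 1–3° during multi-row moves and could not be commanded back. The wedge was therefore set down about 1.5° tilted and settled flat when released. The foot's contact height on the shaft matched the prediction to about 0.2 mm. The last direction estimate for the wedge tip (-100°) disagreed with the block's axis (-107°), because little of the blade was visible.

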